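Show the shop assistant which ball goes in which gift box

TASK

Ring the counter bell by pressing its plunger down and letting it come back up, then point from above at the largest of the three stone balls, with the fingertips centred over it and no more than five centimetres above its top, and keep pointing for two seconds. Then point in the same way at the middle of the mouth of the larger open gift box, two seconds again, and finish while still pointing there. Touch nothing but the bell: no ball, box or other ware may be touched or moved.

Things in the scene. Friction and masses are not known exactly. Their poses are not given: they have to be found in the camera images.
- bell_button (a point): Counter bell: a steel dome 76 mm wide on a dark 86 mm foot, fixed to the counter, 62 mm high over all. This point is the centre of the top of its plunger, a flat steel button 22 mm across standing 17 mm above the dome, pressed straight down (z is up).
- bell_plunger (a joint): Travel of the bell's plunger in m: 0 up, 0.006 fully down (it rings from 0.004 on). A spring needs about 1.5 N to start and 4.5 N at the bottom, and brings it back up.
- ball_large: The largest of three polished dark green stone balls, each glued on a turned wooden foot and standing loose on the counter. Ball 66 mm across, foot 48 mm across, 77 mm high in all. Origin at the centre of its underside, z up.
- ball_large_top (a point): The topmost point of the largest ball, 77 mm above the counter; z up.
- ball_medium: The middle ball, 50 mm across, 62 mm high in all with its foot, loose. Origin at the centre of its underside. Leave alone.
- ball_small: The smallest ball, 38 mm across, 51 mm high in all with its foot, loose. Origin at the centre of its underside. Leave alone.
- box_large: The larger of two empty open-topped square gift boxes of plain cardboard, 110 x 110 x 75 mm high, walls 4 mm, standing loose. Origin at the centre of its underside, z up.
- box_large_mouth (a point): Centre of the open mouth of the larger gift box, level with its rim, 75 mm above the counter; z up.
- box_small: The smaller open gift box, 70 x 70 x 50 mm high, loose. Origin at the centre of its underside. Leave alone.
- bangle: A brown horn bangle lying flat, 76 mm across, 16 mm high, loose. Origin at the centre of its underside. Leave alone.
- jar: A white ceramic jar with a wooden cap, 52 mm across, 75 mm high, loose. Origin at the centre of its underside. Leave alone.
There are look-alikes about, which are no part of the job. Leave any orange or yellow look-alike of the box_large alone.

How it is judged:
By the outcome, as a careful person would: the job done as asked, in the order asked, and still so for the second after the job is handed in, with the robot touching nothing.
It also fails if it takes over 56 s, if anything falls off the work surface, if the arm or the gripper's body presses on something with over 40 N, if the wrist force passes 120 N, or if a joint passes its speed limit or range.

ROBOT

A 7-joint arm with a two-finger parallel gripper is mounted at the origin on the work surface. World frame = base frame: x ahead of the robot, y to its left, z up, the work surface at z = 0. Lengths are in m, angles in rad, forces in N, time in s.
With the tool pointing down it reaches from about 0.425 to 0.825 m from the base axis. Payload 3.6 kg.
Tool frame: the origin (TCP) lies at the very end of the fingers, on their centre line; the grasp point (between the pads) lies 19 mm behind it; x points along the fingers, y is the direction in which the jaws open and shut, and the axes are right-handed (so a half turn about x gives the same grasp; the last joint's range is limited). The gripper opens to 85 mm and grips with 20 to 120 N. Pads are 22 mm wide; open, the fingers measure 114 mm over their backs; the gripper's body (76 mm by 85 mm) begins 54 mm behind the grasp point. The pads swing forward as they close: fully open they stand 13 mm farther back than shut.
Start: joints at [-1.3, 0.615, -0.013, 1.423, 0.008, 1.103, -0.04], TCP at [0.19, 0.622, 0.231] pointing down, gripper open.
Joint ranges: [-3.12, 3.12], [-0.3, 2.06], [-1.34, 1.32], [0.26, 2.42], [-1.36, 4.5], [0.01, 1.98], [-2.84, 2.84]. Speed limits (rad/s): [2.79, 2.79, 3.14, 3.14, 3.14, 3.14, 3.14].

INTERFACE

Orientations are given as [roll, pitch, yaw] about the fixed x, y, z axes, in that order (R = Rz(yaw) Ry(pitch) Rx(roll)).
In Python, from workcell import robot gives the robot as it stands.
- The arm moves only by the tool jog_arm, never from a script. Its argument "motion" is a list that holds one entry, the list of rows, each a list of 7 numbers: the shift along the world's x, y, z in cm, then the turn, a rotation vector about the world's x, y, z in rad, then the opening, from 0 (shut) to 1 (fully open). In form: [[[tx, ty, tz, wx, wy, wz, gripper], ...]]. A call has 1 to 20 rows; each row shifts and turns the commanded pose from where the row before left it; what a row does not reach is not made up. A row lasts 1/10 s, in which the tool goes at most 50 mm and 8.59 degrees, less where a joint would pass 70% of its speed; a pose out of reach is approached as far as the arm can. A call is refused whole if a number of a shift passes 5 or a number of a turn 0.15, either way. A call with a gripper value outside its range is refused whole. The fingers move at their own pace and stop on an object; the grip force is fixed at half the most. Time passes only in rows, so rows that do not move let the fingers close. It gives the time, the measured TCP pose, the force and the opening at its end, in the units of the state.
- robot.get_obs(): the state, without advancing time (a new reading comes with each control period).
- robot.snapshot(name): name is "scene" or "top" or "wrist"; returns a dict with "frame" (420x560x3 uint8, blue, green, red), "fx", "fy", "cx", "cy" (pixels), "rvec" (rotation vector, rad) and "tvec" (3), from world to camera coordinates, as OpenCV has them; the wrist camera has in their place "hand_eye" (4x4, takes a point from camera to tool coordinates, whose origin is the TCP and whose axes are the tool frame's). Camera axes: x right, y down, z forward; pixel columns grow to the right and rows downward; lengths in m; the calibration is good to about 2 mm. A picture is of the moment at which its call begins: read the wrist's pose just before it. There is no depth.
- robot.sign_off(): hands the job in, once; it reports no verdict.
The state is a dict: "time_s": time; "joints": joint angles; "qvel": joint speeds; "tau": joint torques, N m; "tool_pos": TCP position; "ee_rot": TCP orientation; "force": force on the tool from outside, world axes, zero at the start; "ft_torque": the same for the moment, N m; "opening": opening from 0.0 (shut) to 1.0 (fully open).
Only numpy, scipy, OpenCV 4.12 (cv2) and the standard library are available. Lean on these libraries where they do the work, as an engineer would, in place of code of your own. Each camera call takes 0.05 s, during which the arm holds its last target. There are 200 camera calls.

## Working session

There is one attempt and no reset: what is moved stays moved. The work goes in short steps, Python scripts to look and compute and a tool call to move; the robot and the scene stay as the last step left them, time stands still between calls to the robot, and variables do not carry over. Pictures are saved under pics/ and viewed, about 8 in all and at most 12, crops included, and the job is handed in when it is done.

Besides the shell and the picture viewer there is one more tool, called after "Call:" by a JSON object that holds its "name" and its "arguments", one argument or row to a line. jog_arm: Moves the arm, as the interface text tells. Its arguments: {"type":"object","properties":{"motion":{"type":"array"}},"required":["motion"]}

```bash
mkdir -p pics; ls; cat > h.py <<'E'
import cv2, numpy as np
from workcell import robot
def snap(cam,name):
    s=robot.snapshot(cam); cv2.imwrite(f'pics/{name}.png',s['frame']); np.save(f'pics/{name}.npy',{k:v for k,v in s.items()},allow_pickle=True); return s
def ray(s,u,v,z):
    R=cv2.Rodrigues(np.array(s['rvec'],float))[0]; t=np.array(s['tvec'],float).ravel()
    d=R.T@np.array([(u-s['cx'])/s['fx'],(v-s['cy'])/s['fy'],1]); c=-R.T@t
    return c+d*(z-c[2])/d[2]
def proj(s,P):
    R=cv2.Rodrigues(np.array(s['rvec'],float))[0]; p=R@np.array(P)+np.array(s['tvec'],float).ravel()
    return np.array([s['cx']+s['fx']*p[0]/p[2],s['cy']+s['fy']*p[1]/p[2]])
E
python3 - <<'E'
from h import *
for c in ('scene','top'):
    s=snap(c,c+'0'); R=cv2.Rodrigues(np.array(s['rvec'],float))[0]
    print(c,s['fx'],s['cx'],s['cy'],-R.T@np.array(s['tvec']).ravel())
o=robot.get_obs(); print(o['time_s'],o['tool_pos'],o['ee_rot'],o['opening'],o['force'])
E
```

```text
pics
scene 468.85578065878883 278.224695429799 210.2353134771957 [0.98273066 0.12505047 0.95361144]
top 535.6341997839668 273.068730364698 210.44272274308898 [ 0.33182716 -0.03791454  1.44250735]
0.1 [0.18988195 0.62091195 0.23022686] [-1.56229572  1.56841581 -1.85904778] 1.0011247310420421 [-0.14770579 -0.75686096 -0.02120273]
```

View pics/top0.png

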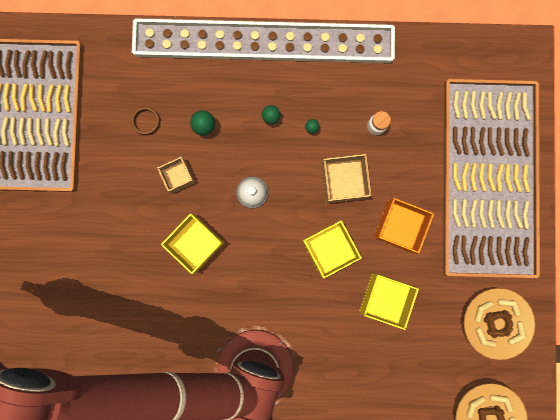

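View pics/scene0.png

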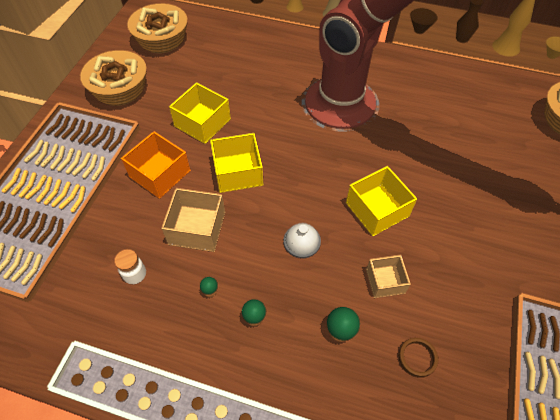

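Candidates, in top-image pixels:
- **Large ball:** green balls at (203,123), (271,115) and (312,127). The biggest is (203,123).
- **Large box:** plain cardboard at (347,178) and a small plain one at (176,175). The yellow boxes at (193,243), (332,249), (390,301) and the orange one at (405,225) are look-alikes. I choose (347,178).
- **Bell:** only one, the steel dome at (252,191). The jar at (380,122) is not it.

Next is a close crop of the three choices.

```bash
python3 - <<'E'
from h import *
T=np.load('pics/top0.npy',allow_pickle=True).item(); S=np.load('pics/scene0.npy',allow_pickle=True).item()
def crop(s,u,v,r): return cv2.resize(s['frame'][v-r:v+r,u-r:u+r],(260,260),interpolation=cv2.INTER_CUBIC)
cv2.imwrite('pics/m1.png',np.vstack([np.hstack([crop(T,252,191,26),crop(T,203,123,26),crop(T,347,178,32)]),np.hstack([crop(S,302,238,26),crop(S,343,324,26),crop(S,194,219,40)])]))
def tri(a,b):
    L=[]
    for s,p in ((T,a),(S,b)):
        K=np.array([[s['fx'],0,s['cx']],[0,s['fy'],s['cy']],[0,0,1]]); L.append(K@np.hstack([cv2.Rodrigues(np.array(s['rvec'],float))[0],np.array(s['tvec'],float).reshape(3,1)]))
    X=cv2.triangulatePoints(*L,np.array(a,float).reshape(2,1),np.array(b,float).reshape(2,1)); return (X[:3]/X[3]).ravel()
for s,n in((T,'T'),(S,'S')):
    f=s['frame'].astype(int); m=((f[...,1]>f[...,2]+15)&(f[...,1]>f[...,0]+5)).astype(np.uint8)
    k,_,st,c=cv2.connectedComponentsWithStats(m)
    g=[(st[i,4],c[i].round(1),st[i,:4]) for i in range(1,k) if st[i,4]>60]; g.sort(key=lambda q:-q[0]); print(n,g[:5])
    for h in g[:3]: print(ray(s,*h[1],.044).round(4))
E
```

```text
T [(np.int32(457), array([202.1, 122.4]), array([191, 111,  24,  24], dtype=int32)), (np.int32(257), array([270.6, 114.3]), array([262, 105,  18,  19], dtype=int32)), (np.int32(142), array([311.9, 125.9]), array([306, 119,  13,  14], dtype=int32))]
[0.6412 0.1521 0.044 ]
[ 0.6672 -0.0281  0.044 ]
[ 0.6389 -0.1378  0.044 ]
S [(np.int32(831), array([342.8, 323. ]), array([327, 307,  33,  33], dtype=int32)), (np.int32(432), array([253.2, 311. ]), array([242, 300,  24,  23], dtype=int32)), (np.int32(232), array([208.1, 285.1]), array([200, 277,  17,  17], dtype=int32))]
[0.6442 0.155  0.044 ]
[ 0.6742 -0.0237  0.044 ]
[ 0.6491 -0.132   0.044 ]
```

View pics/m1.png

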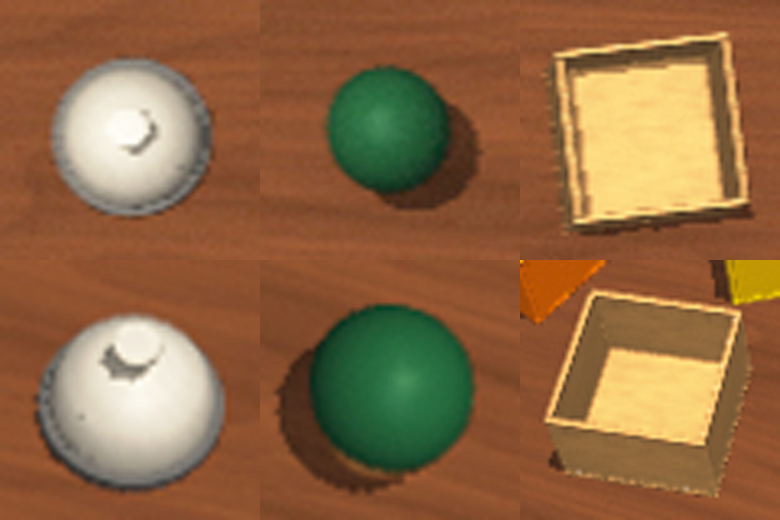

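The crops show the bell's button at about top (251.6,190.4) and scene (302.9,228.8). The large green ball is on its wooden foot. The plain cardboard box has its top-view rim corners at about (323.5,159), (365.5,154.5), (370.7,195.5) and (328.1,201).

```bash
python3 - <<'E'
from h import *
T=np.load('pics/top0.npy',allow_pickle=True).item(); S=np.load('pics/scene0.npy',allow_pickle=True).item()
print('bell',ray(T,251.6,190.4,.062).round(4),ray(S,302.9,228.8,.062).round(4))
a=np.array([[36,54],[207,36],[228,203],[55,225]])/4.0625+[315,146]-.4
b=np.array([[72,30],[222,52],[186,183],[28,160]])/3.25+[154,179]-.4
for s,c in((T,a),(S,b)):
    P=np.array([ray(s,*p,.075) for p in c]); print(P.round(4).tolist(),P.mean(0).round(4),[np.linalg.norm(P[i]-P[i-1]).round(4) for i in range(4)])
for n,u,v,z in(('jar',380,122,.07),('med',270.6,114.3,.037),('sbox',176,175,.05),('y1',193,243,.07),('y2',332,249,.07),('or',405,225,.07)): print(n,ray(T,u,v,z).round(3))
from scipy.spatial.transform import Rotation as Ro
o=robot.get_obs(); print(Ro.from_euler('xyz',o['ee_rot']).as_matrix().round(3))
E
```

```text
bell [0.4625 0.0162 0.062 ] [0.469  0.0219 0.062 ]
[[0.547, -0.167, 0.075], [0.5611, -0.2752, 0.075], [0.4553, -0.2899, 0.075], [0.4388, -0.181, 0.075]] [ 0.5006 -0.2283  0.075 ] [np.float64(0.1092), np.float64(0.1091), np.float64(0.1069), np.float64(0.1102)]
[[0.4594, -0.2843, 0.075], [0.4452, -0.1766, 0.075], [0.5506, -0.1614, 0.075], [0.5658, -0.2686, 0.075]] [ 0.5052 -0.2227  0.075 ] [np.float64(0.1076), np.float64(0.1086), np.float64(0.1065), np.float64(0.1083)]
jar [ 0.648 -0.312  0.07 ]
med [ 0.669 -0.028  0.037]
sbox [0.499 0.215 0.05 ]
y1 [0.323 0.162 0.07 ]
y2 [ 0.316 -0.194  0.07 ]
or [ 0.382 -0.38   0.07 ]
[[-0.001  0.292  0.956]
 [-0.002  0.956 -0.292]
 [-1.    -0.002  0.   ]]
```

Call:
{"name": "jog_arm", "arguments": {
  "motion": [
    [[1,-1,0,0,0,0,0],[2,-2,0,0,0,0,0],[3,-3,0,0,0,0,0],[3,-3.5,0,0,0,0,0],[3,-3.5,0,0,0,0,0],[3,-3.5,0,0,0,0,0],[3,-3.5,0,0,0,0,0],[3,-3.5,0,0,0,0,0],[3,-3.5,0,0,0,0,0],[2,-4,0,0,0,0,0],[1,-4,0,0,0,0,0],[0.5,-4,0,0,0,0,0],[0,-4,0,0,0,0,0],[0,-4,0,0,0,0,0],[0,-4,0,0,0,0,0],[0,-4,0,0,0,0,0],[0,-3,0,0,0,0,0],[0,-2,0,0,0,0,0],[0,-0.5,0,0,0,0,0],[0,0,0,0,0,0,0]]
  ]
}}

```text
time_s: 2.1
tool_pos: [0.4647, 0.0157, 0.2313]
ee_rot: [-2.614, 1.571, -2.913]
force: [0.4, -0.2, -0.4]
opening: -0.004
```

```bash
cat >> h.py <<'E'
from scipy.spatial.transform import Rotation as Ro
def wsnap(name):
    o=robot.get_obs(); s=robot.snapshot('wrist'); cv2.imwrite(f'pics/{name}.png',s['frame'])
    M=np.eye(4); M[:3,:3]=Ro.from_euler('xyz',o['ee_rot']).as_matrix(); M[:3,3]=o['tool_pos']
    C=np.linalg.inv(M@np.array(s['hand_eye'])); s=dict(s); s['rvec']=cv2.Rodrigues(C[:3,:3])[0]; s['tvec']=C[:3,3]
    np.save(f'pics/{name}.npy',s,allow_pickle=True)
    print(o['time_s'],np.round(o['tool_pos'],4),np.round(M[:3,0],3),np.round(o['force'],2),o['opening'],np.round(o['joints'],2)); return s
E
python3 - <<'E'
from h import *
s=wsnap('w1')
print('tcp',proj(s,robot.get_obs()['tool_pos']),'bell',proj(s,[.466,.019,.062]),'cam',np.linalg.inv(cv2.Rodrigues(s['rvec'])[0])@-s['tvec'])
E
```

```text
2.1 [0.4647 0.0157 0.2313] [-0. -0. -1.] [ 0.4  -0.24 -0.38] -0.00395521618196854 [-0.13  0.33  0.07  1.94 -0.03  0.87  1.22]
tcp [282.57859363 255.30897048] bell [283.40679668 188.62650342] cam [0.4030795  0.0347616  0.37308196]
```

View pics/w1.png

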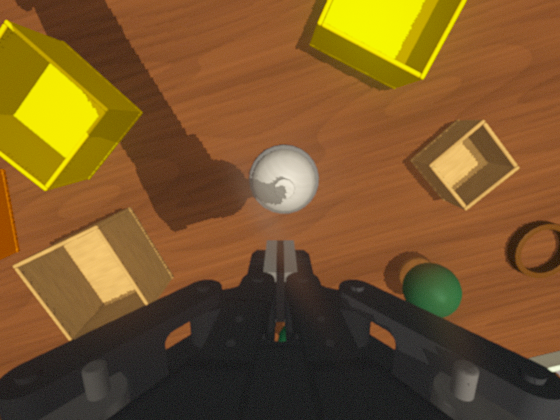

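The wrist view shows the bell button at about (283,188), and my averaged estimate projects to (283.4,188.6). The large ball is at (432,290) and the plain box rim is at lower left. I'll check all three estimates in a zoomed crop.

```bash
python3 - <<'E'
from h import *
s=np.load('pics/w1.npy',allow_pickle=True).item(); f=s['frame'].astype(int)
m=((f[...,1]>f[...,2]+15)&(f[...,1]>f[...,0]+5)).astype(np.uint8)
k,_,st,c=cv2.connectedComponentsWithStats(m)
for i in range(1,k):
    if st[i,4]>500: print('ball',c[i],st[i],ray(s,*c[i],.044).round(4))
print('pred ball',proj(s,[.6427,.1536,.044]))
T=np.array([[0.547,-0.167],[0.5611,-0.2752],[0.4553,-0.2899],[0.4388,-0.181]])+[.0025,.0028]
g=cv2.resize(s['frame'][140:230,240:330],(540,540),interpolation=cv2.INTER_CUBIC)
b=cv2.resize(s['frame'][200:350,0:200],None,fx=3,fy=3,interpolation=cv2.INTER_CUBIC)
def mk(im,p,o,k): cv2.drawMarker(im,tuple(int(round(x)) for x in (np.array(p)-o+.5)*k),(255,0,255),0,14,1)
mk(g,proj(s,[.466,.019,.062]),(240,140),6)
for t in T: mk(b,proj(s,[*t,.075]),(0,200),3)
b=cv2.resize(b,(540,405)); im=np.zeros((540,800,3),np.uint8); g=cv2.resize(g,(380,380)); im[:380,:380]=g; b=cv2.resize(b,(415,311)); im[:311,385:]=b
cv2.imwrite('pics/m2.png',im)
E
```

```text
ball [435.19766826 292.9682035 ] [ 404  269   58   48 1887] [0.6493 0.1581 0.044 ]
pred ball [430.64596881 289.32623835]
```

View pics/m2.png

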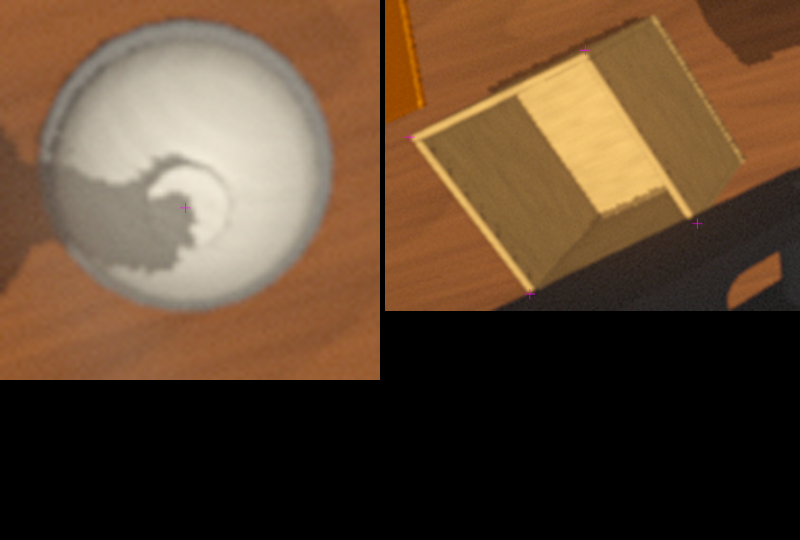

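The box corner marks sit on the rim to 1–2 mm, and the button mark is within about 1 px of the button's centre. I'll descend over the bell.

Call:
{"name": "jog_arm", "arguments": {
  "motion": [
    [[0.1,0.3,-2,0,0,0,0],[0,0,-3,0,0,0,0],[0,0,-3,0,0,0,0],[0,0,-3,0,0,0,0],[0,0,-2,0,0,0,0],[0,0,-1.5,0,0,0,0],[0,0,-1,0,0,0,0],[0,0,-0.5,0,0,0,0],[0,0,0,0,0,0,0],[0,0,0,0,0,0,0]]
  ]
}}

```text
time_s: 3.15
tool_pos: [0.4666, 0.0199, 0.0718]
ee_rot: [0.476, 1.57, 0.18]
force: [-0.5, -0.1, 0.8]
opening: -0.003
```

```bash
python3 - <<'E'
from h import *
s=wsnap('w2'); S=snap('scene','s2')
a=cv2.resize(S['frame'][190:270,260:350],(400,356),interpolation=cv2.INTER_CUBIC)
b=cv2.resize(s['frame'][150:350,170:395],(400,356),interpolation=cv2.INTER_CUBIC)
cv2.imwrite('pics/m3.png',np.hstack([a,b]))
E
```

```text
3.15 [0.4666 0.0199 0.0718] [ 0.001  0.    -1.   ] [-0.53 -0.1   0.77] -0.0028621972555262186 [-0.12  0.59  0.04  2.11 -0.06  0.45  1.24]
```

View pics/m3.png

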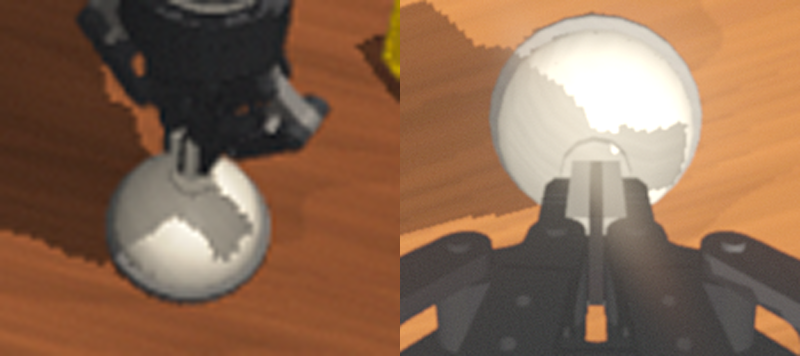

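The closed fingertips are centred over the button, about 10 mm above it. Pressing in small steps.

Call:
{"name": "jog_arm", "arguments": {
  "motion": [
    [[0,0,-0.5,0,0,0,0],[0,0,-0.4,0,0,0,0],[0,0,-0.2,0,0,0,0],[0,0,-0.2,0,0,0,0],[0,0,0,0,0,0,0],[0,0,0,0,0,0,0]]
  ]
}}

```text
time_s: 3.85
tool_pos: [0.4663, 0.0195, 0.0584]
ee_rot: [0.236, 1.57, -0.061]
force: [-1.0, -0.2, 3.9]
opening: -0.002
```

Call:
{"name": "jog_arm", "arguments": {
  "motion": [
    [[0,0,-0.1,0,0,0,0],[0,0,0,0,0,0,0],[0,0,0,0,0,0,0]]
  ]
}}

```text
time_s: 4.15
tool_pos: [0.4662, 0.0195, 0.0574]
ee_rot: [0.111, 1.57, -0.186]
force: [0.5, 1.2, 4.8]
opening: 0.002
```

Call:
{"name": "jog_arm", "arguments": {
  "motion": [
    [[0,0,-0.1,0,0,0,0],[0,0,0,0,0,0,0],[0,0,0,0,0,0,0]]
  ]
}}

```text
time_s: 4.45
tool_pos: [0.4663, 0.0195, 0.0564]
ee_rot: [0.138, 1.57, -0.158]
force: [-0.5, 0.1, 3.4]
opening: 0.003
```

Call:
{"name": "jog_arm", "arguments": {
  "motion": [
    [[0,0,-0.1,0,0,0,0],[0,0,0,0,0,0,0],[0,0,0,0,0,0,0]]
  ]
}}

```text
time_s: 4.75
tool_pos: [0.4663, 0.0195, 0.056]
ee_rot: [0.387, 1.57, 0.091]
force: [-0.4, -0.0, 10.5]
opening: -0.002
```

It bottomed out at z = 0.056 with 10.5 N, so the bell rang. I'll rise and move over the large ball.

Call:
{"name": "jog_arm", "arguments": {
  "motion": [
    [[0,0,1,0,0,0,0],[0,0,2,0,0,0,0],[0,0,3,0,0,0,0],[0,0,3,0,0,0,0],[0,0,3,0,0,0,0],[1,0.8,1,0,0,0,0],[2,1.5,0,0,0,0,0],[3,2.3,0,0,0,0,0],[3,2.3,0,0,0,0,0],[3,2.3,0,0,0,0,0],[3,2.3,0,0,0,0,0],[2,1.5,0,0,0,0,0],[0.7,0.5,0,0,0,0,0],[0,0,0,0,0,0,0],[0,0,0,0,0,0,0]]
  ]
}}

```text
time_s: 6.25
tool_pos: [0.6418, 0.1531, 0.1849]
ee_rot: [-2.259, 1.568, -2.557]
force: [-0.4, 0.1, -0.1]
opening: 0.005
```

```bash
python3 - <<'E'
from h import *
s=wsnap('w3'); f=s['frame'].astype(int)
m=((f[...,1]>f[...,2]+15)&(f[...,1]>f[...,0]+5)).astype(np.uint8)
k,_,st,c=cv2.connectedComponentsWithStats(m)
for i in range(1,k):
    if st[i,4]>100: print(c[i],st[i])
im=s['frame'].copy()
for p in ([.6427,.1536,.044],[.648,.157,.044]):
    q=proj(s,p); print(p,q)
C=np.array([.6427,.1536,.044]); R=cv2.Rodrigues(s['rvec'])[0]; cam=-R.T@s['tvec']
d=(C-cam)/np.linalg.norm(C-cam); e1=np.cross(d,[0,0,1.]);e1/=np.linalg.norm(e1);e2=np.cross(d,e1); L=np.linalg.norm(C-cam); r=.033; cc=C-d*r*r/L; rr=r*np.sqrt(1-(r/L)**2)
pts=[proj(s,cc+rr*(np.cos(t)*e1+np.sin(t)*e2)) for t in np.linspace(0,6.283,60)]
cv2.polylines(im,[np.round(pts).astype(int).reshape(-1,1,2)],True,(255,0,255),1)
cv2.imwrite('pics/m4.png',im)
E
```

```text
6.25 [0.6418 0.1531 0.1849] [-0.002 -0.002 -1.   ] [-0.35  0.09 -0.08] 0.005387524130022158 [-0.31  0.67  0.07  1.45 -0.05  1.02  1.05]
[284.67250893 194.56085686] [ 252  163   63   67 3081]
[125.6959607  268.35644105] [ 101  246   51   46 1832]
[ 22.84759358 271.56417112] [   2  255   44   34 1122]
[0.6427, 0.1536, 0.044] [281.0683158  195.31327732]
[0.648, 0.157, 0.044] [286.03200114 199.42190726]
```

View pics/m4.png

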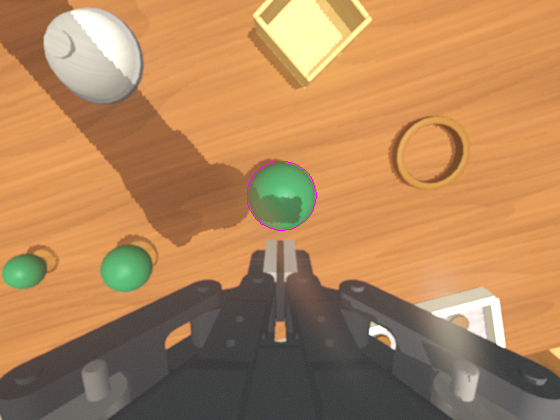

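The predicted outline fits the ball at (282,195) within about 1 px. I'll lower to about 2.5 cm above its top and hold.

Call:
{"name": "jog_arm", "arguments": {
  "motion": [
    [[0.1,0.1,-1,0,0,0,0],[0,0,-2,0,0,0,0],[0,0,-2,0,0,0,0],[0,0,-1.5,0,0,0,0],[0,0,-1,0,0,0,0],[0,0,-0.5,0,0,0,0],[0,0,-0.3,0,0,0,0],[0,0,0,0,0,0,0],[0,0,0,0,0,0,0]]
  ]
}}

```text
time_s: 7.2
tool_pos: [0.6446, 0.1557, 0.103]
ee_rot: [0.516, 1.569, 0.22]
force: [-0.6, 0.1, 0.5]
opening: -0.001
```

```bash
python3 - <<'E'
from h import *
s=wsnap('w4'); S=snap('scene','s4'); T=snap('top','t4')
a=cv2.resize(S['frame'][270:360,295:395],(400,360),interpolation=cv2.INTER_CUBIC)
b=cv2.resize(s['frame'][130:340,165:398],(400,360),interpolation=cv2.INTER_CUBIC)
cv2.imwrite('pics/m5.png',np.hstack([a,b]))
E
```

```text
7.2 [0.6446 0.1557 0.103 ] [ 0.001  0.    -1.   ] [-0.63  0.11  0.47] -0.0008961284774010883 [-0.3   0.77  0.06  1.52 -0.05  0.86  1.05]
```

View pics/m5.png

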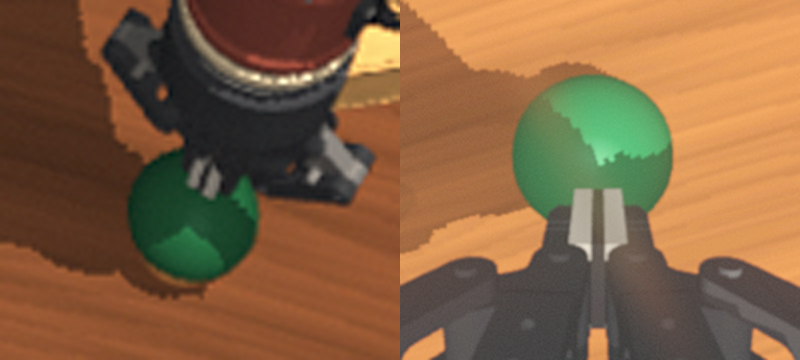

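The fingertips are over the ball's centre line with a clear gap, at 26 mm above its top. I'll nudge 1 mm and hold for 2.6 s.

Call:
{"name": "jog_arm", "arguments": {
  "motion": [
    [[-0.1,-0.1,0,0,0,0,0],[0,0,0,0,0,0,0],[0,0,0,0,0,0,0],[0,0,0,0,0,0,0],[0,0,0,0,0,0,0],[0,0,0,0,0,0,0],[0,0,0,0,0,0,0],[0,0,0,0,0,0,0],[0,0,0,0,0,0,0],[0,0,0,0,0,0,0],[0,0,0,0,0,0,0],[0,0,0,0,0,0,0],[0,0,0,0,0,0,0],[0,0,0,0,0,0,0],[0,0,0,0,0,0,0]]
  ]
}}

```text
time_s: 8.85
tool_pos: [0.6431, 0.1546, 0.1023]
ee_rot: [-2.149, 1.571, -2.446]
force: [0.8, 0.0, 0.4]
opening: 0.001
```

Call:
{"name": "jog_arm", "arguments": {
  "motion": [
    [[0,0,0,0,0,0,0],[0,0,0,0,0,0,0],[0,0,0,0,0,0,0],[0,0,0,0,0,0,0],[0,0,0,0,0,0,0],[0,0,0,0,0,0,0],[0,0,0,0,0,0,0],[0,0,0,0,0,0,0],[0,0,0,0,0,0,0],[0,0,0,0,0,0,0],[0,0,0,0,0,0,0],[0,0,0,0,0,0,0]]
  ]
}}

```text
time_s: 10.05
tool_pos: [0.6431, 0.1545, 0.1023]
ee_rot: [-2.18, 1.571, -2.476]
force: [0.0, 0.8, -0.8]
opening: 0.004
```

Call:
{"name": "jog_arm", "arguments": {
  "motion": [
    [[0,0,1,0,0,0,0],[0,0,2,0,0,0,0],[0,0,3,0,0,0,0],[0,0,2,0,0,0,0],[-0.5,-1.5,0,0,0,0,0],[-1,-2.5,0,0,0,0,0],[-1.5,-4,0,0,0,0,0],[-1.5,-4,0,0,0,0,0],[-1.5,-4,0,0,0,0,0],[-1.5,-4,0,0,0,0,0],[-1.5,-4,0,0,0,0,0],[-1.5,-4,0,0,0,0,0],[-1.5,-4,0,0,0,0,0],[-1,-3,0,0,0,0,0],[-0.7,-2,0,0,0,0,0],[-0.3,-1,0,0,0,0,0],[0,0,0,0,0,0,0],[0,0,0,0,0,0,0]]
  ]
}}

```text
time_s: 11.85
tool_pos: [0.5033, -0.2241, 0.1821]
ee_rot: [1.989, 1.569, 1.694]
force: [0.1, -0.5, 0.3]
opening: 0.004
```

```bash
python3 - <<'E'
from h import *
s=wsnap('w5'); im=s['frame'].copy()
T=np.array([[0.547,-0.167],[0.5611,-0.2752],[0.4553,-0.2899],[0.4388,-0.181]])+[.0025,.0028]
q=np.array([proj(s,[*t,.075]) for t in T]); print(q.round(1),proj(s,[.503,-.2255,.075]))
cv2.polylines(im,[np.round(q).astype(int).reshape(-1,1,2)],True,(255,0,255),1)
cv2.imwrite('pics/m6.png',im)
E
```

```text
11.85 [ 0.5033 -0.2241  0.1821] [-0.     0.001 -1.   ] [ 0.11 -0.47  0.29] 0.003710619029230609 [ 0.34  0.52  0.06  1.78 -0.04  0.85  1.7 ]
[[360.4 232.8]
 [248.5 279.1]
 [191.5 174. ]
 [312.5 114.4]] [278.10148922 203.4279975 ]
```

View pics/m6.png

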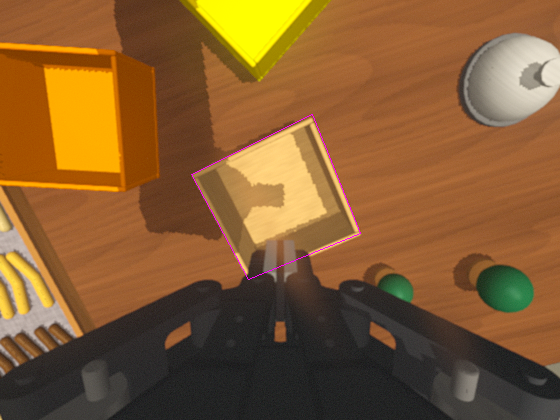

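The projected rim lies on the box rim. I'll lower to about 2.5 cm above the mouth.

Call:
{"name": "jog_arm", "arguments": {
  "motion": [
    [[0,-0.1,-1,0,0,0,0],[0,0,-2,0,0,0,0],[0,0,-2,0,0,0,0],[0,0,-1.5,0,0,0,0],[0,0,-1,0,0,0,0],[0,0,-0.5,0,0,0,0],[0,0,0,0,0,0,0],[0,0,0,0,0,0,0],[0,0,0,0,0,0,0],[0,0,0,0,0,0,0],[0,0,0,0,0,0,0],[0,0,0,0,0,0,0],[0,0,0,0,0,0,0],[0,0,0,0,0,0,0],[0,0,0,0,0,0,0],[0,0,0,0,0,0,0],[0,0,0,0,0,0,0]]
  ]
}}

```text
time_s: 13.6
tool_pos: [0.5031, -0.2264, 0.1023]
ee_rot: [-2.77, 1.571, -3.067]
force: [-0.1, 0.1, -0.5]
opening: 0.003
```

Call:
{"name": "jog_arm", "arguments": {
  "motion": [
    [[0,0,0,0,0,0,0],[0,0,0,0,0,0,0],[0,0,0,0,0,0,0],[0,0,0,0,0,0,0],[0,0,0,0,0,0,0],[0,0,0,0,0,0,0],[0,0,0,0,0,0,0],[0,0,0,0,0,0,0],[0,0,0,0,0,0,0],[0,0,0,0,0,0,0],[0,0,0,0,0,0,0],[0,0,0,0,0,0,0],[0,0,0,0,0,0,0],[0,0,0,0,0,0,0]]
  ]
}}

```text
time_s: 15.0
tool_pos: [0.5031, -0.2264, 0.1023]
ee_rot: [-2.788, 1.571, -3.085]
force: [-0.0, 0.7, 0.4]
opening: -0.001
```

```bash
python3 - <<'E'
from h import *
s=wsnap('w6'); S=snap('scene','s6'); T=snap('top','t6')
S0=np.load('pics/scene0.npy',allow_pickle=True).item()
# moved-object check: green centroids now vs start
for X in (S0,S):
    f=X['frame'].astype(int); m=((f[...,1]>f[...,2]+15)&(f[...,1]>f[...,0]+5)).astype(np.uint8)
    k,_,st,c=cv2.connectedComponentsWithStats(m); print([c[i].round(1).tolist() for i in range(1,k) if st[i,4]>150])
a=cv2.resize(S['frame'][90:390,90:450],(480,400)); b=cv2.resize(s['frame'][100:340,180:372],(320,400))
cv2.imwrite('pics/m7.png',np.hstack([a,b]))
E
```

```text
15.0 [ 0.5031 -0.2264  0.1023] [-0. -0. -1.] [-0.04  0.66  0.38] -0.0013566017424961041 [ 0.35  0.63  0.05  1.85 -0.05  0.66  1.7 ]
[[208.1, 285.1], [253.2, 311.0], [342.8, 323.0]]
[[208.1, 285.1], [253.2, 311.1], [342.8, 323.0]]
```

View pics/m7.png

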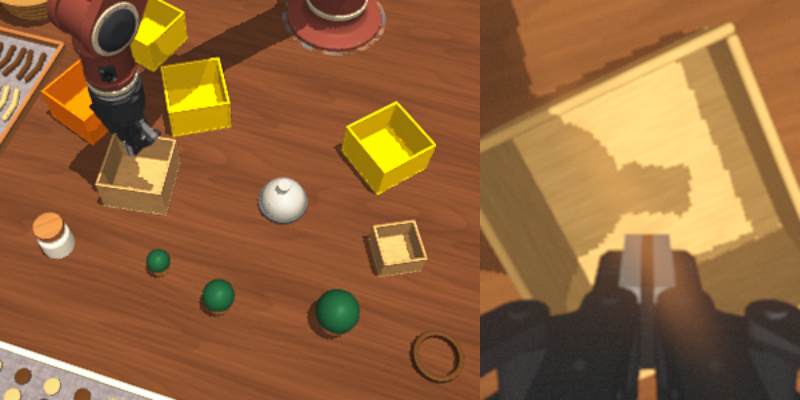

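The tips are over the mouth of the plain large box, nothing has moved, and the bell plunger is back up. I'll hold a little longer, then hand in.

Call:
{"name": "jog_arm", "arguments": {
  "motion": [
    [[0,0,0,0,0,0,0],[0,0,0,0,0,0,0],[0,0,0,0,0,0,0],[0,0,0,0,0,0,0],[0,0,0,0,0,0,0],[0,0,0,0,0,0,0]]
  ]
}}

```text
time_s: 15.75
tool_pos: [0.5031, -0.2264, 0.1023]
ee_rot: [-2.046, 1.571, -2.343]
force: [-0.8, -0.6, -0.2]
opening: -0.0
```

```bash
python3 -c "
from workcell import robot
print(robot.sign_off())"
```

```text
the job is handed in; nothing more can be done
None
```

I rang the bell, pointed at the largest ball, then pointed at the larger plain box, and handed the job in at 15.75 s while still pointing there.

- **Bell:** I pressed the plunger until it stopped at z = 0.056 with 10.5 N, the full 6 mm of travel, then released it. It showed up again in the last picture.
- **Largest ball:** I held the fingertips about 25 mm above its top for about 2.8 s, within about 1 mm of my estimate of its centre.
- **Larger box:** I held the fingertips about 27 mm above the middle of the mouth for over 2.5 s, within about 1 mm of my estimate.

**Last checks:**
- The three balls' image positions matched the start to 0.1 px, and the other wares looked unmoved by eye.
- The wrist force was only noise, under about 1 N.

**Disagreement:** the scene and top cameras differed by about 4–9 mm on where things were. I used their average. In the wrist-camera views it matched the bell and ball to about 1 px and the box rim to 1–2 mm. One early wrist reading of the ball, partly hidden by the gripper, was about 8 mm off, so I did not use it.

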